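# Switch on the fume hood's fan under its red guard

## Task

Switch on the fume hood's extraction fan before the next batch is mixed: on the switch box with the red see-through guard, lift the sprung guard, flip the toggle beneath it fully over to the far (hinge) side, then let the guard drop shut. Leave the toggle under the blue guard off.

Things in the scene. Friction and masses are not known exactly. Their poses are not given: they have to be found in the camera images.
- fan_box: Fan switch box, fixed: grey, aluminium top, 120 (x) by 110 (y) by 45 mm high, red see-through guard on top; its twin with a blue guard (stirrer) stands left or right of it. Origin: centre of underside, on the bench; x from the tab side (towards the robot) to the hinge side, y along the hinge, z up. Points in the other entries are mm in this frame. Toggle pivot: 0, 0, 57. Hinge: x 20, z 45.
- fan_guard (a joint): Red guard, rad: 0 shut, grows as it lifts over towards +x, stop 1.7. A spring shuts it (1 to 2 N at the tab): it stays up only while held. Shut: roof x -24 to 20, top z 90; 64 wide, 60 inside; side walls, no front wall. Red tab slopes up from the roof's front to a 6 mm bead at x -30, z 100. Upright shut fingers, closing line along y, can push the tab up its arc, then reach the toggle as the guard leans on them.
- fan_toggle (a joint): Toggle under the red guard, rad: 0 to 0.1 off (leans 24 degrees to -x, end at x -11, z 83), 0.84 fully on (leans 24 degrees to +x, end at x 11, z 83). Lever 28 mm long from its pivot, the upper half a white paddle 16 wide (y), 8 thick. Moves with about 1 N at its end and stays where it is left.
- stirrer_toggle (a joint): Toggle under the blue guard on the other, otherwise identical box, rad, same values: off at the start (0 to 0.1), to stay off.

How it is judged:
By the outcome, as a careful person would: the job done as asked, in the order asked, and still so for the second after the job is handed in, with the robot touching nothing.
It also fails if it takes over 32 s, if anything falls off the work surface, if the arm or the gripper's body presses on something with over 40 N, if the wrist force passes 120 N, or if a joint passes its speed limit or range.

## Robot

A 6-joint arm with a two-finger parallel gripper is mounted at the origin on the work surface. World frame = base frame: x ahead of the robot, y to its left, z up, the work surface at z = 0. Lengths are in m, angles in rad, forces in N, time in s.
With the tool pointing down it reaches from about 0.375 to 0.75 m from the base axis. Payload 9 kg.
Tool frame: the origin (TCP) lies at the very end of the fingers, on their centre line; the grasp point (between the pads) lies arm.grip_depth behind it (arm.grip_depth is the distance from the TCP to the grasp point, in m); z points along the fingers, y is the line along which they close (so a half turn about z gives the same grasp; the last joint's range is limited). The gripper opens to 85 mm and grips with 20 to 120 N. Pads are 22 mm wide; open, the fingers measure 114 mm over their backs; the gripper's body (76 mm by 85 mm) begins 54 mm behind the grasp point. The pads swing forward as they close: fully open they stand 13 mm farther back than shut.
Start: joints at [-1.474, 0.104, 0.097, 1.564, 0, 1.353], TCP at [0.186, -0.571, 0.231] pointing down, gripper open.
Joint ranges: [-2.99, 2.99], [-0.84, 1.86], [-1.1, 1.16], [-1.84, 2.11], [-1.51, 1.56], [-3.14, 3.14]. Speed limits (rad/s): [2.22, 2.22, 2.57, 3.14, 3.14, 3.14].

## Interface

Orientations are given as a rotation vector (axis times angle).
In Python, from plant import arm gives the robot as it stands. The module is installed in compiled form; this text tells all that it offers.
- The arm moves only by the shell command python3 -m crank 'ROWS'. ROWS is JSON, a list of rows, each an object of numbers: "x", "y", "z": the shift along the tool's x, y, z in cm; "turn": the turn about the tool's z in degrees; "gripper": the finger opening in cm, from 0 to 8.54. A call has exactly 5 rows; each row shifts and turns the commanded pose from where the row before left it, along the tool's axes as they then stand; what a row does not reach is not made up. A row lasts 1/12 s, in which the tool goes at most 41.7 mm and 7.16 degrees, less where a joint would pass 70% of its speed; a pose out of reach is approached as far as the arm can. A call with a gripper value outside its range is refused whole. The fingers move at their own pace and stop on an object; the grip force is fixed at half the most. Time passes only in rows, so rows that do not move let the fingers close, or fill a call up. It gives the time, the measured TCP pose, the force, the opening and the grip force at its end, in the units of the state.
- arm.state(): the state, without advancing time (a new reading comes with each control period).
- arm.capture(name): name is "side" or "top"; returns (picture, depth): 420x560x3 uint8, blue, green, red; 420x560 float32, m along the optical axis (not along the pixel's ray), 0 where there is no reading.
- arm.calibration(name): a dict with "intrinsics" (3x3 intrinsics, pixels), "dist" ([k1, k2, p1, p2, k3] as OpenCV has them; the pictures are not rectified), "xyz" and "orientation" of the camera in the world. Camera axes: x right, y up, looking along -z (the intrinsics and any distortion apply to the point x, -y, -z); pixel columns grow to the right and rows downward; lengths in m; the calibration is good to about 2 mm. A picture is of the moment at which its call begins. calibration takes no time and is no camera call.
- arm.finish_job(): hands the job in; it is judged then, once.
Trained networks look in the newest picture that a camera, given by its name, has taken for a name from the list of things; names that differ only in an ending like _2 or _b are one class to them, and where a whole thing is asked for, a point or a joint stands for the part that bears it (a point fixed in the world has none). Each returns a list of dicts, best first, with "p" (0 to 1); they miss things now and then, are a little off and sometimes report something else, mostly with a low value. They report only what shows in the picture. A call takes as long as a camera call.
- arm.search_frame(camera, label): "xyz" ([x, y, z] in m, in world coordinates, good to about 4 mm: the middle of the surface that is visible of it).
- arm.regions_of(camera, label): "pixels" (420x560 bool, what is visible of it).
- arm.spot_point(camera, label): "xyz" ([x, y, z] in m, in world coordinates, good to about 4 mm: a listed point, or the origin of a listed thing).
The state is a dict: "t": time; "q": joint angles; "qvel": joint speeds; "tau": joint torques, N m; "tool_pos": TCP position; "orientation": TCP orientation; "wrist_force": force on the tool from outside, world axes, zero at the start; "torque": the same for the moment, N m; "finger_gap": finger opening in m; "gripper_force": force on a finger pad.
Only numpy, scipy, OpenCV 4.12 (cv2) and the standard library are available. Lean on these libraries where they do the work, as an engineer would, in place of code of your own. Each camera call takes 0.05 s, during which the arm holds its last target. There are 200 camera calls.

## Working session

There is one attempt and no reset: what is moved stays moved. The work goes in short steps, Python scripts to look and compute and a shell command to move; the robot and the scene stay as the last step left them, time stands still between calls to the robot, and variables do not carry over. Pictures are saved under pics/ and viewed, at most 10 in all, crops included, and the job is handed in when it is done.

```bash
mkdir -p pics; cat > h.py <<'E'
import numpy as np, cv2
from scipy.spatial.transform import Rotation as R
from plant import arm
def cloud(name, depth):
    c=arm.calibration(name); K=np.array(c["intrinsics"],float); d=np.array(c["dist"],float)
    h,w=depth.shape; u,v=np.meshgrid(np.arange(w),np.arange(h))
    p=cv2.undistortPoints(np.stack([u,v],-1).reshape(-1,1,2).astype(float),K,d).reshape(h,w,2)
    P=np.stack([p[...,0]*depth,-p[...,1]*depth,-depth],-1)
    o=np.array(c["orientation"],float)
    return P@R.from_rotvec(o).as_matrix().T+np.array(c["xyz"])
E
python3 - <<'E'
from h import *
for n in ("top","side"):
    p,d=arm.capture(n); cv2.imwrite(f"pics/{n}0.png",p); np.save(f"{n}0.npy",cloud(n,d))
    c=arm.calibration(n); print(n,c["xyz"],c["orientation"])
    for l in ("fan_box","fan_toggle","fan_guard","stirrer_toggle"):
        print(l,[(np.round(r["xyz"],4),r["p"]) for r in arm.spot_point(n,l)][:2],[(np.round(r["xyz"],4),r["p"]) for r in arm.search_frame(n,l)][:2])
s=arm.state(); print({k:np.round(v,3) for k,v in s.items()},arm.grip_depth)
E
```

```text
top [ 0.45788178 -0.00971672  0.72014544] [ 0.09863906 -0.11279559 -1.54930295]
fan_box [(array([ 0.5088, -0.1988,  0.0028]), 0.71)] [(array([ 0.503 , -0.1871,  0.0477]), 0.82)]Traceback (most recent call last):
  File "<stdin>", line 6, in <module>
ValueError: it knows: fan_box
```

```bash
python3 - <<'E'
from h import *
n="side"
p,d=arm.capture(n); cv2.imwrite(f"pics/{n}0.png",p); np.save(f"{n}0.npy",cloud(n,d))
c=arm.calibration(n); print(n,c["xyz"],c["orientation"])
print([(np.round(r["xyz"],4),r["p"]) for r in arm.spot_point(n,"fan_box")])
s=arm.state(); print({k:np.round(v,3) for k,v in s.items()},arm.grip_depth)
P=np.load("top0.npy"); img=cv2.imread("pics/top0.png").astype(int)
m=arm.regions_of("top","fan_box"); print(len(m),m[0]["p"],m[0]["pixels"].sum())
Z=P[...,2]
for x0,y in ((0.5,-.19),):
    t=(abs(Z-.045)<.006)&(P[...,1]<0)&(abs(P[...,0]-.5)<.2)
    q=P[t][:,:2].astype(np.float32); print(len(q),cv2.minAreaRect(q))
    t&=m[0]["pixels"]
    q=P[t][:,:2].astype(np.float32); print(len(q),cv2.minAreaRect(q),np.median(P[t][:,2]))
red=(img[...,2]>img[...,1]+50)&(img[...,2]>img[...,0]+50)
print(red.sum(), np.round(P[red][:,:].min(0),3),np.round(P[red].max(0),3))
E
```

```text
side [ 0.46490727 -0.81252543  0.59853348] [ 0.98216314 -0.04677014 -0.13125789]
[(array([ 5.014e-01, -1.972e-01, -1.000e-04]), 0.76)]
{'t': np.float64(0.25), 'q': array([-1.474,  0.104,  0.097,  1.564,  0.   ,  1.353]), 'qvel': array([-0.003, -0.002,  0.003, -0.   , -0.   , -0.002]), 'tau': array([-3.0000e-03, -5.5630e+01,  5.0321e+01,  9.0000e-03, -0.0000e+00,
       -0.0000e+00]), 'tool_pos': array([ 0.186, -0.57 ,  0.231]), 'orientation': array([-3.102, -0.492, -0.   ]), 'wrist_force': array([-0.147, -0.026, -0.169]), 'torque': array([-0.001,  0.008,  0.035]), 'gripper_force': np.float64(0.0), 'finger_gap': np.float64(0.085)} 0.0187
1 0.97 6577
3928 ((0.5153687596321106, -0.2093486189842224), (0.42491015791893005, 0.15693362057209015), 87.39447784423828)
3730 ((0.5046361684799194, -0.20026914775371552), (0.12031708657741547, 0.11086425185203552), 8.076043128967285) 0.04472026925674938
1831 [ 0.446 -0.236  0.046] [ 0.529 -0.01   0.72 ]
```

View pics/top0.png

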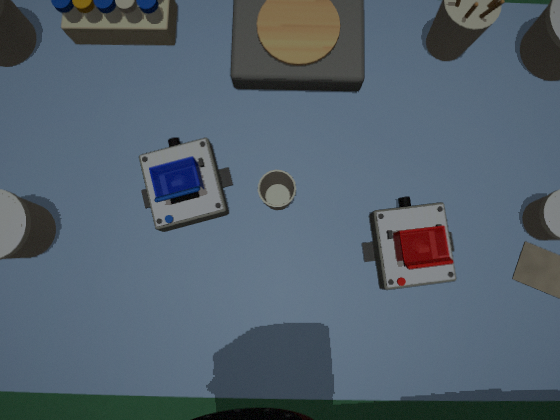

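View pics/side0.png

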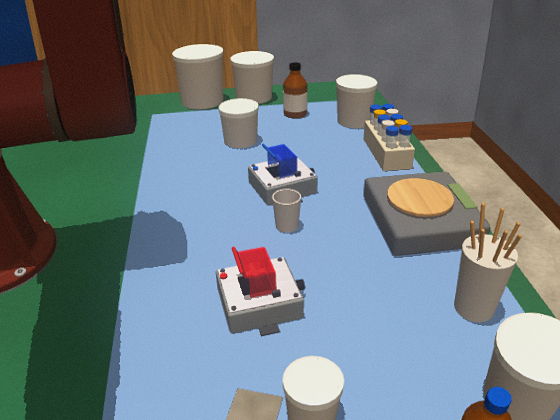

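```bash
python3 - <<'E'
from h import *
for n in ("top","side"):
    P=np.load(n+"0.npy"); img=cv2.imread(f"pics/{n}0.png").astype(int)
    m=arm.regions_of(n,"fan_box")[0]["pixels"]
    t=m&(abs(P[...,2]-.045)<.006); q=P[t][:,:2].astype(np.float32)
    r=cv2.minAreaRect(q); print(n,r,np.median(P[t][:,2])); print(cv2.boxPoints(r).round(4).tolist())
    red=(img[...,2]>img[...,1]+50)&(img[...,2]>img[...,0]+50)&(P[...,2]>.05)&(P[...,2]<.13)&(P[...,1]<-.1)
    c=np.array(r[0]);
    a=np.radians(r[2]); a=(a+np.pi/4)%(np.pi/2)-np.pi/4
    e=np.array([np.cos(a),np.sin(a)]); f=np.array([-e[1],e[0]])
    L=np.c_[(P[red][:,:2]-c)@e,(P[red][:,:2]-c)@f,P[red][:,2]]*1000
    print("red local pct",np.percentile(L,[1,10,50,90,99],axis=0).round(0).tolist())
    hi=L[L[:,2]>95]; print("tab",len(hi),hi.mean(0) if len(hi) else 0)
s=arm.state(); M=R.from_rotvec(s["orientation"]).as_matrix(); print(M.round(3))
E
```

```text
top ((0.5046361684799194, -0.20026914775371552), (0.12031708657741547, 0.11086425185203552), 8.076043128967285) 0.04472026925674938
[[0.4372999966144562, -0.15379999577999115], [0.4528999924659729, -0.2635999917984009], [0.5720000267028809, -0.2467000037431717], [0.5564000010490417, -0.13689999282360077]]
red local pct [[-32.0, -31.0, 87.0], [-27.0, -25.0, 88.0], [-6.0, 1.0, 90.0], [16.0, 27.0, 97.0], [21.0, 32.0, 104.0]]
tab 216 [-28.94993361   1.29705394 101.09574442]
side ((0.5054232478141785, -0.20122689008712769), (0.12091004103422165, 0.11323744058609009), 7.848873138427734) 0.04447219839415545
[[0.43779999017715454, -0.1534000039100647], [0.45329999923706055, -0.2655999958515167], [0.5730000138282776, -0.249099999666214], [0.5576000213623047, -0.13689999282360077]]
red local pct [[-32.0, -363.0, 51.0], [-22.0, -350.0, 63.0], [1.0, -28.0, 89.0], [172.0, 20.0, 102.0], [201.0, 31.0, 108.0]]
tab 331 [ 106.27401965 -232.32124874  102.25139318]
[[ 0.951  0.31   0.   ]
 [ 0.31  -0.951  0.   ]
 [ 0.    -0.    -1.   ]]
```

```bash
python3 -m crank '[{"turn":5,"gripper":0},{"turn":5,"gripper":0},{"x":2.4,"y":-2.5,"gripper":0},{"x":2.4,"y":-2.5,"gripper":0},{"x":2.4,"y":-2.5,"gripper":0}]'; python3 -m crank '[{"x":2.4,"y":-2.5,"gripper":0},{"x":2.4,"y":-2.5,"gripper":0},{"x":2.4,"y":-2.5,"gripper":0},{"x":2.4,"y":-2.5,"gripper":0},{"x":2.4,"y":-2.5,"gripper":0}]'
cat >> h.py <<'E'
C=np.array([.505,-.2005,0]); a=np.radians(8.0)
B=np.array([[np.cos(a),-np.sin(a),0],[np.sin(a),np.cos(a),0],[0,0,1]])
def rep():
    s=arm.state(); M=R.from_rotvec(s["orientation"]).as_matrix()
    print("t %.2f"%s["t"],"tcp in box mm",(B.T@(np.array(s["tool_pos"])-C)*1000).round(1),"yaw",np.degrees(np.arctan2(M[1,0],M[0,0])).round(2),"tz",M[:,2].round(3),"F box",(B.T@np.array(s["wrist_force"])).round(2),"gap",round(float(s["finger_gap"]),4))
E
python3 -c "
from h import *
rep()"
```

```text
t 0.40 tcp in box mm [-367.6 -322.   231.2] yaw 18.04 tz [ 0.  0. -1.] F box [-0.47  0.5   0.03] gap 0.0851invalid input at $[0]: expected keys x, y, z, turn, gripper
invalid input at $[0]: expected keys x, y, z, turn, gripper
```

```bash
python3 -m crank '[{"x":0,"y":0,"z":0,"turn":5,"gripper":0},{"x":0,"y":0,"z":0,"turn":5,"gripper":0},{"x":2.4,"y":-2.5,"z":0,"turn":0,"gripper":0},{"x":2.4,"y":-2.5,"z":0,"turn":0,"gripper":0},{"x":2.4,"y":-2.5,"z":0,"turn":0,"gripper":0}]'; python3 -m crank '[{"x":2.4,"y":-2.5,"z":0,"turn":0,"gripper":0},{"x":2.4,"y":-2.5,"z":0,"turn":0,"gripper":0},{"x":2.4,"y":-2.5,"z":0,"turn":0,"gripper":0},{"x":2.4,"y":-2.5,"z":0,"turn":0,"gripper":0},{"x":2.4,"y":-2.5,"z":0,"turn":0,"gripper":0}]'
python3 -c "
from h import *
rep()"
```

```text
t: 0.82
tool_pos: [0.2468, -0.4853, 0.231]
orientation: [-3.134, -0.218, -0.0]
wrist_force: [-0.6, 0.2, 0.7]
finger_gap: 0.0259
gripper_force: 0.0
t: 1.23
tool_pos: [0.3486, -0.3442, 0.2315]
orientation: [3.133, 0.22, 0.0]
wrist_force: [0.5, -0.1, 0.6]
finger_gap: -0.0001
gripper_force: 0.0
t 1.23 tcp in box mm [-174.8 -120.6  231.5] yaw 8.02 tz [ 0.    -0.001 -1.   ] F box [ 0.48 -0.17  0.57] gap -0.0001
```

```bash
python3 -m crank '[{"x":2.3,"y":-2.4,"z":0,"turn":0,"gripper":0},{"x":2.3,"y":-2.4,"z":1,"turn":0,"gripper":0},{"x":2.3,"y":-2.4,"z":1,"turn":0,"gripper":0},{"x":2,"y":-2.4,"z":2,"turn":0,"gripper":0},{"x":2,"y":-2.4,"z":2,"turn":0,"gripper":0}]'; python3 -m crank '[{"x":0,"y":0,"z":1,"turn":0,"gripper":0},{"x":0,"y":0,"z":1,"turn":0,"gripper":0},{"x":0,"y":0,"z":1,"turn":0,"gripper":0},{"x":0,"y":0,"z":0,"turn":0,"gripper":0},{"x":0,"y":0,"z":0,"turn":0,"gripper":0}]'
python3 - <<'E'
from h import *
rep()
p,d=arm.capture("side"); cv2.imwrite("pics/s1.png",cv2.resize(p[150:350,130:390],None,fx=3,fy=3,interpolation=2))
E
```

```text
t: 1.65
tool_pos: [0.4402, -0.2105, 0.1714]
orientation: [3.132, 0.22, 0.002]
wrist_force: [0.3, 0.2, -0.5]
finger_gap: -0.0001
gripper_force: 0.0
t: 2.07
tool_pos: [0.4385, -0.2125, 0.1412]
orientation: [-3.134, -0.218, 0.001]
wrist_force: [-0.1, -1.2, 0.7]
finger_gap: 0.0
gripper_force: 0.0
t 2.07 tcp in box mm [-67.5  -2.6 141.2] yaw 7.94 tz [-0.  0. -1.] F box [-0.3  -1.17  0.67] gap 0.0
```

View pics/s1.png

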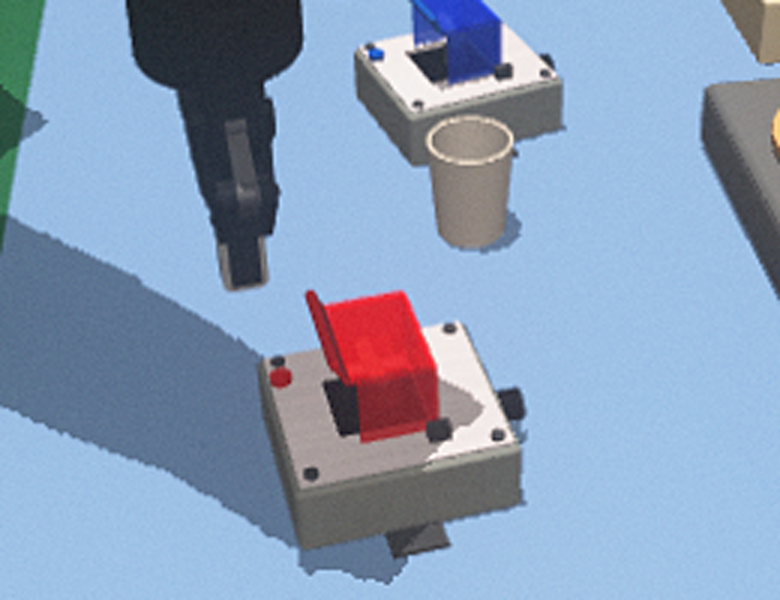

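```bash
python3 -m crank '[{"x":0,"y":-0.3,"z":2,"turn":0,"gripper":0},{"x":0,"y":0,"z":2,"turn":0,"gripper":0},{"x":0,"y":0,"z":1.5,"turn":0,"gripper":0},{"x":0.5,"y":0,"z":1,"turn":0,"gripper":0},{"x":0.5,"y":0,"z":0,"turn":0,"gripper":0}]'
python3 -c "
from h import *
rep()"
```

```text
t: 2.53
tool_pos: [0.4481, -0.2073, 0.075]
orientation: [-3.133, -0.218, 0.002]
wrist_force: [0.0, 1.0, -0.3]
finger_gap: 0.0002
gripper_force: 0.0
t 2.53 tcp in box mm [-57.3   1.2  75. ] yaw 7.95 tz [-0.001  0.001 -1.   ] F box [ 0.16  0.94 -0.32] gap 0.0002
```

```bash
python3 -m crank '[{"x":0.8,"y":0.1,"z":0,"turn":0,"gripper":0},{"x":0.6,"y":0,"z":0,"turn":0,"gripper":0},{"x":0.6,"y":0,"z":0,"turn":0,"gripper":0},{"x":0.6,"y":0,"z":0,"turn":0,"gripper":0},{"x":0.4,"y":0,"z":0,"turn":0,"gripper":0}]'
python3 - <<'E'
from h import *
rep()
p,d=arm.capture("side"); cv2.imwrite("pics/s2.png",cv2.resize(p[150:350,130:390],None,fx=3,fy=3,interpolation=2))
E
```

```text
t: 2.95
tool_pos: [0.4797, -0.2044, 0.0773]
orientation: [3.133, 0.22, 0.002]
wrist_force: [-3.2, 0.2, 1.8]
finger_gap: -0.0001
gripper_force: 1.5
t 2.95 tcp in box mm [-25.6  -0.3  77.3] yaw 8.05 tz [ 0.001 -0.001 -1.   ] F box [-3.16  0.67  1.75] gap -0.0001
```

View pics/s2.png

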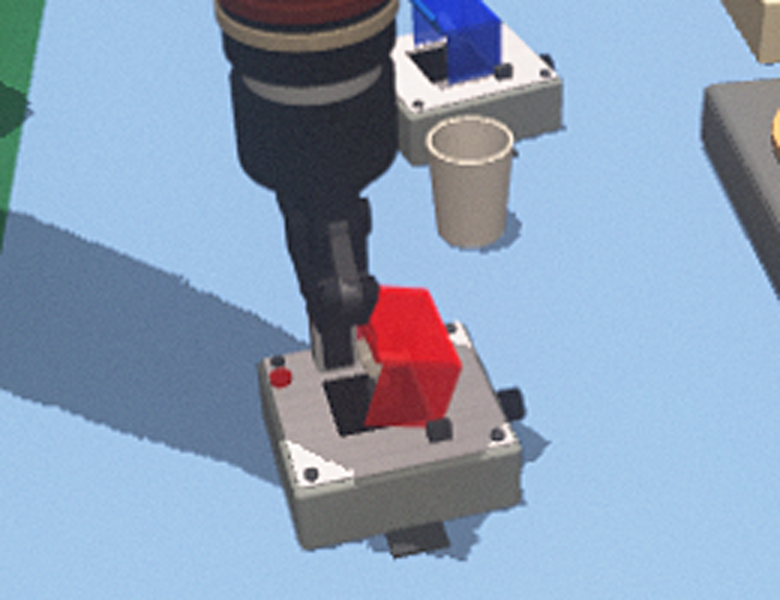

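The guard is up, leaning on the fingers at crop (365,300), and the white paddle shows just ahead of the fingertips at (360,350). I'll keep pushing in small steps.

```bash
python3 -m crank '[{"x":0.5,"y":0,"z":0.1,"turn":0,"gripper":0},{"x":0.5,"y":0,"z":0,"turn":0,"gripper":0},{"x":0.4,"y":0,"z":0,"turn":0,"gripper":0},{"x":0.3,"y":0,"z":0,"turn":0,"gripper":0},{"x":0,"y":0,"z":0,"turn":0,"gripper":0}]'
python3 - <<'E'
from h import *
rep()
p,d=arm.capture("side"); cv2.imwrite("pics/s3.png",cv2.resize(p[150:350,130:390],None,fx=3,fy=3,interpolation=2))
E
```

```text
t: 3.42
tool_pos: [0.4958, -0.2017, 0.0754]
orientation: [3.134, 0.221, 0.001]
wrist_force: [-0.4, 0.3, 0.2]
finger_gap: 0.0
gripper_force: 0.0
t 3.42 tcp in box mm [-9.3  0.1 75.4] yaw 8.05 tz [ 0. -0. -1.] F box [-0.39  0.37  0.2 ] gap 0.0
```

View pics/s3.png

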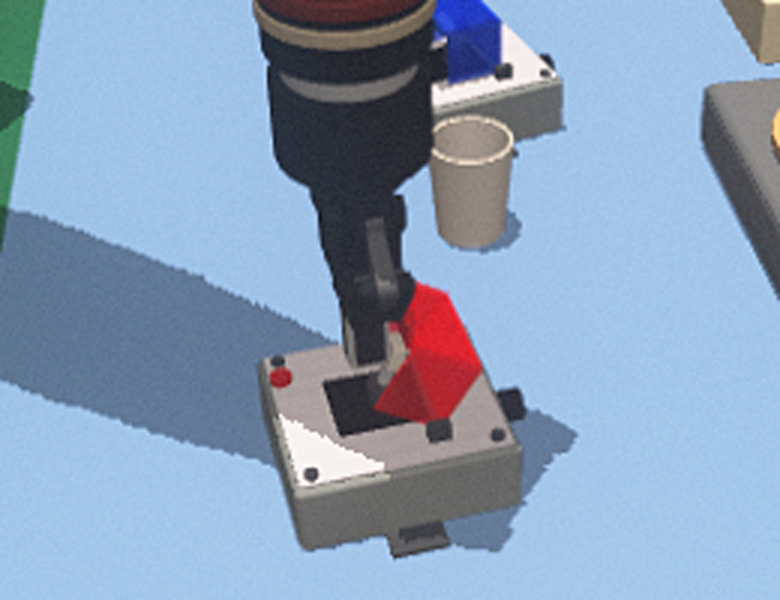

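The guard is up about 35-40° and the paddle, at (395,345), now leans towards the hinge side. There is no stop force yet, so I'll go on a few mm at a time.

```bash
python3 -m crank '[{"x":0.2,"y":0,"z":0,"turn":0,"gripper":0},{"x":0.1,"y":0,"z":0,"turn":0,"gripper":0},{"x":0,"y":0,"z":0,"turn":0,"gripper":0},{"x":0,"y":0,"z":0,"turn":0,"gripper":0},{"x":0,"y":0,"z":0,"turn":0,"gripper":0}]'
python3 -c "
from h import *
rep()"
python3 -m crank '[{"x":0.2,"y":0,"z":0,"turn":0,"gripper":0},{"x":0,"y":0,"z":0,"turn":0,"gripper":0},{"x":0,"y":0,"z":0,"turn":0,"gripper":0},{"x":0,"y":0,"z":0,"turn":0,"gripper":0},{"x":0,"y":0,"z":0,"turn":0,"gripper":0}]'
python3 - <<'E'
from h import *
rep()
E
```

```text
t: 3.88
tool_pos: [0.498, -0.2011, 0.075]
orientation: [-3.133, -0.22, 0.001]
wrist_force: [-3.2, -0.8, -2.0]
finger_gap: -0.0001
gripper_force: 0.6
t 3.88 tcp in box mm [-7.1  0.4 75. ] yaw 8.04 tz [-0.  0. -1.] F box [-3.24 -0.39 -1.97] gap -0.0001
t: 4.3
tool_pos: [0.4984, -0.201, 0.0748]
orientation: [-3.134, -0.219, 0.006]
wrist_force: [-12.1, -1.9, 3.3]
finger_gap: 0.0003
gripper_force: 5.6
t 4.30 tcp in box mm [-6.6  0.4 74.8] yaw 8.0 tz [-0.004 -0.    -1.   ] F box [-12.29  -0.17   3.26] gap 0.0003
```

```bash
python3 -m crank '[{"x":0.1,"y":0,"z":0,"turn":0,"gripper":0},{"x":0,"y":0,"z":0,"turn":0,"gripper":0},{"x":0,"y":0,"z":0,"turn":0,"gripper":0},{"x":0,"y":0,"z":0,"turn":0,"gripper":0},{"x":0,"y":0,"z":0,"turn":0,"gripper":0}]'
python3 - <<'E'
from h import *
rep()
p,d=arm.capture("side"); cv2.imwrite("pics/s4.png",cv2.resize(p[220:310,210:330],None,fx=6,fy=6,interpolation=2))
E
```

```text
t: 4.72
tool_pos: [0.4986, -0.201, 0.0748]
orientation: [3.134, 0.219, -0.009]
wrist_force: [-16.0, -2.3, 5.1]
finger_gap: 0.0003
gripper_force: 8.1
t 4.72 tcp in box mm [-6.4  0.4 74.8] yaw 7.98 tz [-0.006 -0.    -1.   ] F box [-16.16  -0.03   5.14] gap 0.0003
```

View pics/s4.png

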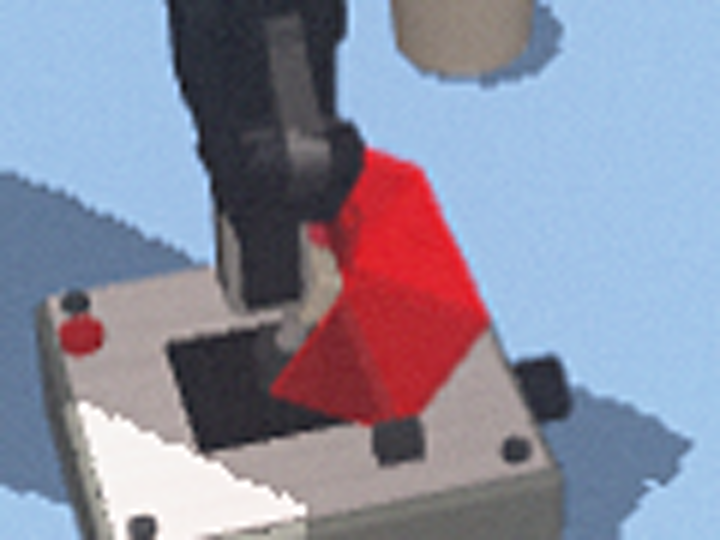

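The paddle at (315,280) leans fully to the hinge side and the fingers are against its stop at 16 N. Now I back straight out so the guard falls shut, then rise clear.

```bash
python3 -m crank '[{"x":-0.8,"y":0,"z":0,"turn":0,"gripper":0},{"x":-1,"y":0,"z":0,"turn":0,"gripper":0},{"x":-1,"y":0,"z":0,"turn":0,"gripper":0},{"x":-1,"y":0,"z":0,"turn":0,"gripper":0},{"x":-1,"y":0,"z":0,"turn":0,"gripper":0}]'
python3 -m crank '[{"x":-1,"y":0,"z":0,"turn":0,"gripper":0},{"x":-1,"y":0,"z":0,"turn":0,"gripper":0},{"x":0,"y":0,"z":-2,"turn":0,"gripper":0},{"x":0,"y":0,"z":-2,"turn":0,"gripper":0},{"x":0,"y":0,"z":-2,"turn":0,"gripper":0}]'
python3 -m crank '[{"x":-2,"y":0,"z":-2,"turn":0,"gripper":0},{"x":-2,"y":0,"z":-2,"turn":0,"gripper":0},{"x":0,"y":0,"z":-1,"turn":0,"gripper":0},{"x":0,"y":0,"z":0,"turn":0,"gripper":0},{"x":0,"y":0,"z":0,"turn":0,"gripper":0}]'
python3 - <<'E'
from h import *
rep()
p,d=arm.capture("side"); a=cv2.resize(p[230:330,200:330],None,fx=4,fy=4,interpolation=2)
p,d=arm.capture("top"); b=cv2.resize(p[195:295,360:465],None,fx=4,fy=4,interpolation=2)[:,:270+10]
cv2.imwrite("pics/s5.png",np.hstack([a,b]))
E
```

```text
t: 5.18
tool_pos: [0.4537, -0.2076, 0.0755]
orientation: [3.134, 0.221, 0.002]
wrist_force: [-0.2, -0.6, -0.4]
finger_gap: -0.0003
gripper_force: 0.0
t: 5.6
tool_pos: [0.434, -0.2103, 0.1362]
orientation: [3.134, 0.22, 0.002]
wrist_force: [0.8, 0.2, 0.2]
finger_gap: -0.0003
gripper_force: 0.0
t: 6.02
tool_pos: [0.3951, -0.2163, 0.1855]
orientation: [3.133, 0.22, 0.003]
wrist_force: [0.9, -0.5, -0.1]
finger_gap: -0.0001
gripper_force: 0.0
t 6.02 tcp in box mm [-111.1   -0.3  185.5] yaw 8.02 tz [ 0.002 -0.001 -1.   ] F box [ 0.78 -0.63 -0.11] gap -0.0001
```

View pics/s5.png

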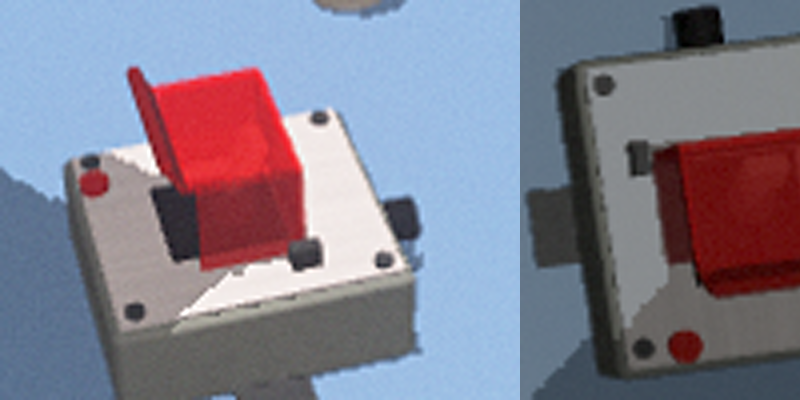

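The guard is shut again. I'll check quickly that the toggle stayed over by differencing the guard area against the first picture.

```bash
python3 - <<'E'
from h import *
o=cv2.imread("pics/side0.png"); p,d=arm.capture("side")
c=lambda i:cv2.resize(cv2.convertScaleAbs(i[240:305,230:285],alpha=1.0),None,fx=7,fy=7,interpolation=2)
f=lambda i:cv2.cvtColor(cv2.convertScaleAbs(c(i)[...,1],alpha=3),cv2.COLOR_GRAY2BGR)
cv2.imwrite("pics/cmp.png",np.hstack([f(o),f(p)]))
rep()
E
```

```text
t 6.17 tcp in box mm [-111.6    0.6  184. ] yaw 8.07 tz [-0.001  0.001 -1.   ] F box [ 0.46  0.64 -0.94] gap -0.0
```

View pics/cmp.png

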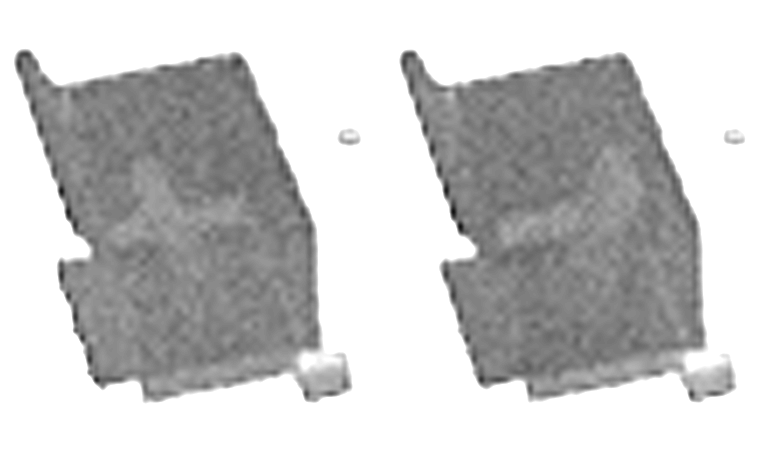

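Through the guard, the paddle shows at (150,190) before and at (615,180), the hinge side, after. The guard outline is the same as at the start, so it is shut.

```bash
python3 -c "
from plant import arm
print(arm.finish_job())"
```

```text
the job is handed in; nothing more can be done
None
```

The fan toggle is flipped fully over to the hinge side and the red guard has dropped shut again; the blue-guard box was never touched, and the job was handed in at about 6.2 s.

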